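# Unlock the vial carrier and hold its gate open

### The arm

A 6-joint arm with a two-finger parallel gripper is mounted at the origin on the work surface; the furniture and walls round the work are solid. World frame = base frame: x ahead of the robot, y to its left, z up, the work surface at z = 0. Lengths are in m, angles in rad, forces in N, time in s.
With the tool pointing down it reaches from about 0.325 to 0.85 m from the base axis. Payload 4.4 kg.
Tool frame: the origin (TCP) lies at the very end of the fingers, on their centre line; the grasp point (between the pads) lies bot.pinch_z behind it (bot.pinch_z is the distance from the TCP to the grasp point, in m); z points along the fingers, y is the line along which they close (so a half turn about z gives the same grasp; the last joint's range is limited). The gripper opens to 94 mm and grips with 3 to 60 N. Pads are 16 mm wide; open, the fingers measure 119 mm over their backs; the gripper's body (75 mm by 177 mm) begins 78 mm behind the grasp point.
Start: joints at [0.964, 0.207, 1.542, -0, 1.393, -0.15], TCP at [0.254, 0.516, 0.205] pointing down, gripper open.
Joint ranges: [-2.73, 2.73], [-0.86, 2.22], [0.23, 2.46], [-1.11, 4.25], [0.08, 2.63], [-2.82, 2.82]. Speed limits (rad/s): [2.79, 2.79, 3.14, 3.14, 3.14, 3.14].

### API

Orientations are given as a rotation vector (axis times angle).
In Python, from rig import sensors, snapshot, bot, find_in, masks_of, place_of gives the robot as it stands.
- The arm moves only by the shell command python3 -m handwheel 'ROWS' [OPENING] [FORCE]. ROWS is JSON, a list of rows, each a list of 4 numbers: the shift along the tool's x, y, z in mm, then the turn about the tool's z in degrees. A call has 1 to 10 rows; each row is the pose to reach, as a shift and turn from the pose commanded when the call began, along the tool's axes at that moment; what a row does not reach only later rows make up. A row lasts 1/8 s, in which the tool goes at most 62.5 mm and 10.7 degrees, less where a joint would pass 70% of its speed; a pose out of reach is approached as far as the arm can. A call with a gripper value outside its range is refused whole. OPENING is the opening, from -1 (shut) to 1 (fully open), set as the call begins (- or left out, the last holds). The fingers move at their own pace and stop on an object; FORCE is the grip in N (left out, the last holds). Time passes only in rows, so rows that repeat a pose let the fingers close. It gives the time, the measured TCP pose, the force, the opening and the grip force at its end, in the units of the state.
- sensors.sense(): the state, without advancing time (a new reading comes with each control period).
- snapshot(name): name is "scene" or "top" or "wrist"; returns a dict with "color" (384x512x3 uint8, red, green, blue), "range_z" (384x512 float32, m along the optical axis (not along the pixel's ray), 0 where there is no reading), "mtx" (3x3 intrinsics, pixels), "R" (3x3) and "t" (3): a world point X has camera coordinates R X + t; the wrist camera has in their place "tool_from_camera" (4x4, takes a point from camera to tool coordinates, whose origin is the TCP and whose axes are the flange's). Camera axes: x right, y down, z forward; pixel columns grow to the right and rows downward; lengths in m; the calibration is good to about 2 mm. A picture is of the moment at which its call begins: read the wrist's pose just before it.
- bot.hand_in(): hands the job in; it is judged then, once.
Trained networks look in the newest picture that a camera, given by its name, has taken for a name from the list of things; names that differ only in an ending like _2 or _b are one class to them, and where a whole thing is asked for, a point or a joint stands for the part that bears it (a point fixed in the world has none). Each returns a list of dicts, best first, with "conf" (0 to 1); they miss things now and then, are a little off and sometimes report something else, mostly with a low value. They report only what shows in the picture. A call takes as long as a camera call.
- find_in(query, camera): "xyz" ([x, y, z] in m, in world coordinates, good to about 4 mm: the middle of the surface that is visible of it).
- masks_of(query, camera): "region" (384x512 bool, what is visible of it).
- place_of(query, camera): "xyz" ([x, y, z] in m, in world coordinates, good to about 4 mm: a listed point, or the origin of a listed thing).
The state is a dict: "time": time; "joints": joint angles; "qvel": joint speeds; "joint_efforts": joint torques, N m; "eef_pos": TCP position; "tool_rot": TCP orientation; "contact_force": force on the tool from outside, world axes, zero at the start; "wrist_torque": the same for the moment, N m; "gripper_width": finger opening in m; "gripper_force": force on a finger pad.
Only numpy, scipy, OpenCV 4.12 (cv2) and the standard library are available. Lean on these libraries where they do the work, as an engineer would, in place of code of your own. Each camera call takes 0.05 s, during which the arm holds its last target. There are 200 camera calls.

### The job

The sample vial carrier on the riser has come in locked for transport. Slide the transport lock on its top all the way back to its end stop, then pinch the sliding bolt fully against its ear, then squeeze the sprung catch at the free end of the gate and swing the gate, still squeezed, past its detent until it stands wide open, nearly square to the front. The gate falls back when let go, so finish with it still gripped by its squeezed catch and held wide open and steady so that the vials can be taken out; do not knock over or push away the loose vial on the riser or the box beside it.

Things in the scene. Friction and masses are not known exactly. Their poses are not given: they have to be found in the camera images.
- carrier: Vial carrier: white, 100 mm deep (x), 120 wide (y), 76 high, fixed on the riser, up to 0.27 rad askew. Origin: centre of its underside; x points from its front (robot side) to its back, y to the left seen from the robot. Its top face is 76 mm above the origin. Apart from the black grips nothing stands over 18 mm above the top face: keep the fingertips 19 mm above it at bolt and gate grip.
- riser: Grey bench riser that the carrier stands on, 320 x 250 mm, fixed, its top 125 mm above the bench. Origin on the bench under the middle of its front edge.
- transport_lock (a joint): Travel of the transport lock along the carrier's +x (backwards), in m: 0 = locked, 0.026 = end stop = free. Slides with about 2 N of friction and stays where it is left. While it is locked its tongue blocks the pinch bolt.
- lock_knob (a point): Centre of the top of the lock's black knob, 30 mm above the carrier's top face. The knob is 14 mm long (carrier x), 20 mm wide (carrier y) and 24 mm tall; pinch it across y, or push it, to slide it backwards (+x). Everything close round its foot is under 9 mm above the top face; the bolt's ear stands 18 mm in front.
- pinch_bolt (a joint): Travel of the pinch bolt along the carrier's +y, in m: 0 = its rod is through the gate's eye and the gate is bolted, 0.016 = fully drawn. About 3 N of friction, no spring: it stays where it is put. Blocked after 3 mm while the transport lock is on.
- bolt_tab (a point): Centre of the top of the moving black tab of the pinch bolt (14 mm in carrier x, 8 mm in y, 40 mm tall above the top face). It moves with the bolt towards the ear (+y).
- bolt_ear (a point): Centre of the top of the fixed black ear of the pinch bolt, same size as the tab, 38 mm to the tab's +y side (centre to centre) before squeezing and 22 mm when the bolt is fully drawn. Squeeze tab and ear together from above: 46 mm over both outer faces at the start, 30 mm when drawn.
- gate (a joint): Gate angle in rad: 0 = shut, grows as the free end swings out to the front (clockwise from above), stop at 1.40. A spring pulls it shut (0.07 N m shut, 0.16 N m wide open). A detent must be pushed through from about 0.3 to 0.8 rad (up to 0.25 N m); let go beyond it, the gate falls back to about 0.8 rad.
- gate_hinge (a point): Point on the gate's vertical hinge axis, level with the carrier's top face, at its front left corner.
- gate_frame: The gate: aluminium frame with upright bars, 128 mm wide, 12 mm thick, in front of the carrier, with the grip at its free (right-hand) end. Origin on the hinge axis at the level of the carrier's underside; its y axis runs along the gate from the free end to the hinge, and it turns with the gate.
- gate_catch (a joint): Travel of the sprung catch of the gate along the gate towards the hinge, in m: 0 = bolt in the keeper, 0.014 = fully squeezed; the bolt is clear of the keeper from 0.006. The spring pushes back with 4 N at rest, 8 N fully squeezed; it snaps back when released.
- catch_tab (a point): Centre of the top of the moving black tab of the gate catch (14 mm across the gate, 8 mm along it, 40 mm above the carrier's top face). It slides towards the post when squeezed and turns with the gate.
- gate_post (a point): Centre of the top of the fixed black post on the gate, same size as the tab, 32 mm from the tab (centre to centre, towards the hinge), 18 mm when fully squeezed. Squeeze both together from above, along the gate: 40 mm over the outer faces at rest, 26 mm squeezed. The post is 104 mm from the hinge axis, the middle of the squeezed grip 113 mm.
- vial_green: loose screw-cap vial, 24 mm across, 48 mm tall, standing at the right front corner of the riser; origin under its centre. Bystander
- cuvette_box: loose closed white card box 60 x 100 x 32 mm on the bench right of the riser; origin under its centre. Bystander

How it is judged:
By the outcome, as a careful person would: the job done as asked, in the order asked, and still so for the second after the job is handed in, while the arm keeps its last pose, push and grip.
It also fails if it takes over 50 s, if anything falls off the work surface, if the arm or the gripper's body presses on something with over 40 N, if the wrist force passes 120 N, or if a joint passes its speed limit or range.

## Working session

There is one attempt and no reset: what is moved stays moved. The work goes in short steps, Python scripts to look and compute and a shell command to move; the robot and the scene stay as the last step left them, time stands still between calls to the robot, and variables do not carry over. Pictures are saved under pics/ and viewed, at most 10 in all, crops included, and the job is handed in when it is done.

```bash
mkdir -p pics; ls; cat > h.py <<'E'
import numpy as np, cv2
from scipy.spatial.transform import Rotation as Ro
from rig import sensors, snapshot, bot, find_in, masks_of, place_of
np.set_printoptions(precision=4,suppress=True)
def save(n,f,crop=None,s=1):
    im=snapshot(n)['color'] if isinstance(n,str) else n
    if crop: im=im[crop[0]:crop[1],crop[2]:crop[3]]
    im=cv2.resize(im,None,fx=s,fy=s); cv2.imwrite('pics/'+f,im[:,:,::-1])
def pose():
    s=sensors.sense(); return np.array(s['eef_pos']),Ro.from_rotvec(s['tool_rot'])
def rel(p,R,X): return R.inv().apply(np.array(X)-p)*1000
E
python3 - <<'E'
from h import *
p,R=pose(); print(p,R.as_matrix(),bot.pinch_z)
for c in ['scene','top']:
    save(c,c+'0.png')
    for q in ['carrier','lock_knob','bolt_tab','bolt_ear','gate_hinge','catch_tab','gate_post','gate_frame','vial_green','cuvette_box','riser']:
        print(c,q,[(np.array(d['xyz']),round(d['conf'],2)) for d in place_of(q,c)[:2]])
E
```

```text
pics
[0.2531 0.5154 0.2043] [[-0.8975  0.441  -0.0013]
 [ 0.441   0.8975 -0.0018]
 [ 0.0003 -0.0022 -1.    ]] 0.0188
scene carrier [(array([ 0.6091, -0.0174,  0.1277]), 0.65), (array([ 0.3832, -0.0608,  0.1256]), 0.6)]
scene lock_knob [(array([0.6205, 0.0039, 0.2256]), 0.74), (array([ 0.5934, -0.0207,  0.2415]), 0.41)]
scene bolt_tab [(array([ 0.5887, -0.0198,  0.2445]), 0.62)]
scene bolt_ear [(array([0.5861, 0.0176, 0.2406]), 0.86)]
scene gate_hinge [(array([0.5407, 0.0542, 0.2031]), 0.63)]
scene catch_tab [(array([ 0.5584, -0.0768,  0.2427]), 0.56), (array([0.5424, 0.0574, 0.1998]), 0.28)]
scene gate_post [(array([ 0.5453, -0.0464,  0.2418]), 0.84)]
scene gate_frame [(array([0.5379, 0.0565, 0.129 ]), 0.87)]
scene vial_green [(array([ 0.3829, -0.0574,  0.1256]), 0.86)]
scene cuvette_box [(array([ 0.3995, -0.1652,  0.0002]), 0.94), (array([ 0.592 , -0.0186,  0.2433]), 0.65)]
scene riser []
top carrier [(array([ 0.6101, -0.0124,  0.1237]), 0.74)]
top lock_knob [(array([ 0.6166, -0.0002,  0.2336]), 0.79)]
top bolt_tab [(array([ 0.5876, -0.0221,  0.2413]), 0.6), (array([ 0.6127, -0.0138,  0.1208]), 0.6)]
top bolt_ear [(array([0.5849, 0.0174, 0.2413]), 0.94)]
top gate_hinge [(array([0.5375, 0.0542, 0.1993]), 0.85)]
top catch_tab [(array([ 0.5546, -0.0815,  0.2444]), 0.38)]
top gate_post [(array([ 0.5507, -0.0505,  0.2419]), 0.6)]
top gate_frame [(array([0.5404, 0.0571, 0.1254]), 0.94)]
top vial_green [(array([ 0.383 , -0.0599,  0.1267]), 0.41)]
top cuvette_box [(array([ 0.3953, -0.165 ,  0.0034]), 0.97), (array([ 0.549 , -0.0505,  0.2447]), 0.64)]
top riser [(array([ 0.3733,  0.0439, -0.0009]), 0.79)]
```

View pics/top0.png

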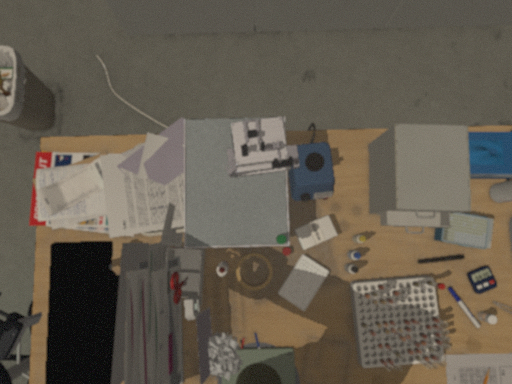

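View pics/scene0.png

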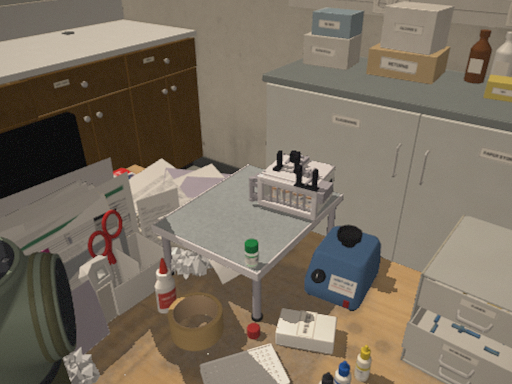

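```bash
python3 - <<'E'
from h import *
s=snapshot('top'); z=s['range_z']; K,Rm,t=s['mtx'],np.array(s['R']),np.array(s['t'])
v,u=np.mgrid[:384,:512]; P=np.stack([(u-K[0][2])/K[0][0]*z,(v-K[1][2])/K[1][1]*z,z],-1)
W=(P-t)@Rm; m=(z>0)
dark=(s['color'].max(-1)<90)&m
for lo,hi,n in[(.236,.248,'grips'),(.226,.235,'knob')]:
    b=(dark&(W[...,2]>lo)&(W[...,2]<hi)&(abs(W[...,1])<.12)&(W[...,0]>.5)&(W[...,0]<.7)).astype(np.uint8)
    k,l,st,c=cv2.connectedComponentsWithStats(b)
    for i in range(1,k):
        if st[i,4]>8:
            q=W[l==i]; print(n,st[i,4],np.median(q,0),(q.min(0)+q.max(0))/2,np.ptp(q,axis=0),c[i])
# carrier top edges orientation
b=(m&(abs(W[...,2]-.201)<.003)&(W[...,0]>.5)&(W[...,0]<.7)&(abs(W[...,1])<.1))
print(cv2.minAreaRect((W[b][:,:2]*1000).astype(np.float32)))
E
```

```text
grips 21 [ 0.5875 -0.0194  0.2405] [ 0.5885 -0.0203  0.2397] [0.0109 0.0068 0.0069] [262.4286 144.8095]
grips 20 [0.5843 0.0189 0.2409] [0.5848 0.0189 0.2412] [0.0111 0.0067 0.0076] [244.55 146.7 ]
grips 23 [ 0.5544 -0.079   0.2406] [ 0.554  -0.0802  0.2401] [0.0116 0.0071 0.0052] [290.4348 159.3913]
grips 21 [ 0.5508 -0.0481  0.2418] [ 0.5502 -0.0473  0.2414] [0.0116 0.0064 0.0049] [275.5714 161.4286]
knob 54 [0.6181 0.0018 0.2303] [0.6186 0.0028 0.2295] [0.013  0.0201 0.007 ] [251.5926 132.7222]
((599.8733520507812, -26.064895629882812), (120.5073471069336, 142.49607849121094), 5.708986759185791)
```

The top view shows the carrier at about (260,145), the two grip pairs on its front part and knob behind them. The vial is at (281,239) and the box at (315,230), both far in front. The depth blobs match the stated heights, and the carrier yaw is about +0.10 rad. I'll move above the knob first.

```bash
python3 -m handwheel '[[0,0,-50,0],[0,0,-100,0],[-50,-27,-100,-4],[-100,-54,-100,-8],[-150,-81,-100,-12],[-200,-108,-100,-16],[-250,-135,-100,-20],[-300,-162,-100,-24],[-350,-190,-100,-28],[-400,-217,-100,-32]]' 0.28 15
python3 -m handwheel '[[-1,0,0,0]]'; python3 - <<'E'
from h import *
p,R=pose(); print(p,R.as_matrix(),sensors.sense()['joints'])
for X in [(.618,.002,.29)]: print(rel(p,R,X))
y=R.as_matrix()[:,1]; print('yaw',np.arctan2(-y[0],y[1]))
E
```

```text
time: 2.5
eef_pos: [0.5178, 0.1432, 0.3057]
tool_rot: [-0.163, 3.137, 0.0]
contact_force: [1.2, 0.6, 0.4]
gripper_width: 0.0604
gripper_force: 0.0
time: 2.62
eef_pos: [0.5195, 0.1418, 0.3051]
tool_rot: [0.15, -3.138, 0.001]
contact_force: [-0.8, 0.2, -0.3]
gripper_width: 0.0602
gripper_force: 0.0
[0.5195 0.1418 0.3051] [[-0.9954 -0.0957 -0.0002]
 [-0.0957  0.9954 -0.0007]
 [ 0.0003 -0.0007 -1.    ]] [ 0.1061  0.0689  1.4932 -0.0007  1.5799 -1.5605]
[ -84.6675 -148.5241   15.1422]
yaw 0.09580134633096327
```

```bash
python3 -m handwheel '[[-28,-49,0,0],[-56,-98,0,0],[-85,-148,0,0],[-85,-148,0,0],[-85,-148,0,0]]'
python3 - <<'E'
from h import *
p,R=pose(); print(p)
s=snapshot('wrist'); save(s['color'],'w1.png')
T=np.array(s['tool_from_camera']); z=s['range_z'];K=s['mtx']
v,u=np.mgrid[:384,:512]; P=np.stack([(u-K[0][2])/K[0][0]*z,(v-K[1][2])/K[1][1]*z,z],-1)
W=R.apply((P@T[:3,:3].T+T[:3,3]).reshape(-1,3)).reshape(P.shape)+p
dark=(s['color'].max(-1)<90)&(z>0)
for lo,hi,n in[(.236,.248,'grips'),(.226,.235,'knob')]:
    b=(dark&(W[...,2]>lo)&(W[...,2]<hi)).astype(np.uint8)
    k,l,st,c=cv2.connectedComponentsWithStats(b)
    for i in range(1,k):
        if st[i,4]>40:
            q=W[l==i]; print(n,st[i,4],np.median(q,0),cv2.minAreaRect((q[:,:2]*1000).astype(np.float32)),c[i])
for q in ['lock_knob','bolt_tab','bolt_ear','catch_tab','gate_post','gate_hinge']:
    print(q,[(np.array(d['xyz']),round(d['conf'],2)) for d in place_of(q,'wrist')[:2]])
E
```

```text
time: 3.25
eef_pos: [0.617, 0.0077, 0.3052]
tool_rot: [0.161, -3.136, -0.002]
contact_force: [-0.2, 0.1, -0.2]
gripper_width: 0.0602
gripper_force: 0.0
[0.617  0.0077 0.3052]
grips 216 [ 0.5519 -0.0474  0.2406] ((551.749267578125, -47.80529022216797), (12.934534072875977, 8.756091117858887), 6.726053237915039) [188.9259 108.2824]
grips 211 [ 0.5553 -0.0791  0.2407] ((555.4182739257812, -80.16360473632812), (12.431779861450195, 9.006731986999512), 3.3546974658966064) [145.6019 108.4502]
grips 175 [ 0.5894 -0.0201  0.2408] ((589.6887817382812, -20.403093338012695), (12.513093948364258, 8.208745956420898), 5.582575798034668) [221.9943 161.92  ]
grips 179 [0.5854 0.0175 0.2407] ((585.6758422851562, 18.002857208251953), (12.497323036193848, 8.710613250732422), 6.23314905166626) [271.1508 161.8436]
knob 60 [ 0.5538 -0.0762  0.2304] ((554.5298461914062, -76.52843475341797), (13.014200210571289, 2.499255895614624), 15.206172943115234) [153.5167 106.9833]
knob 368 [0.6187 0.0021 0.231 ] ((619.5692138671875, 1.8678817749023438), (12.673839569091797, 20.256633758544922), 5.198701858520508) [247.0978 197.1576]
lock_knob [(array([0.6202, 0.0028, 0.2345]), 0.97)]
bolt_tab [(array([ 0.5906, -0.0194,  0.2407]), 0.78)]
bolt_ear [(array([0.5866, 0.0141, 0.2426]), 0.79)]
catch_tab [(array([ 0.5543, -0.0826,  0.2402]), 0.97)]
gate_post [(array([ 0.5493, -0.0471,  0.2375]), 0.77), (array([0.5405, 0.055 , 0.1217]), 0.46)]
gate_hinge [(array([0.5385, 0.0539, 0.2045]), 0.55), (array([ 0.5502, -0.0808,  0.2421]), 0.4)]
```

View pics/w1.png

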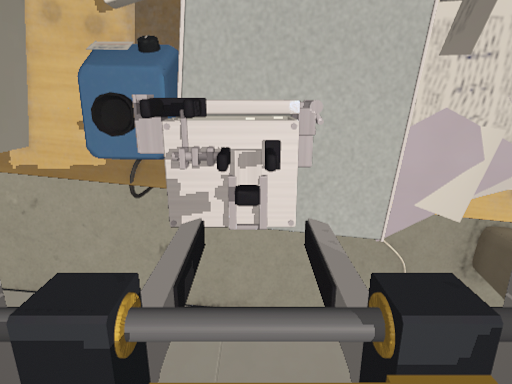

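The knob (247,195), tab (223,158), ear (272,155), catch tab (153,107) and post (190,107) all match the depth centres and heights. Next I'll descend on the knob.

```bash
python3 -m handwheel '[[-1,-6,0,0],[-1,-6,40,0],[-1,-6,75,0],[-1,-6,92,0],[-1,-6,92,0],[-1,-6,92,0]]'
python3 - <<'E'
from h import *
p,R=pose(); print(rel(p,R,(.619,.002,.213)))
E
```

```text
time: 4.35
eef_pos: [0.6203, 0.0002, 0.2153]
tool_rot: [-0.159, 3.135, -0.001]
contact_force: [0.6, -0.5, 0.1]
gripper_width: 0.0602
gripper_force: 0.0
[1.083  1.8875 2.2772]
```

Close on the knob, then slide 28 mm back (tool −x).

```bash
python3 -m handwheel '[[0,1,2,0],[0,1,2,0],[0,1,2,0],[0,1,2,0],[0,1,2,0],[0,1,2,0]]' -1 15
python3 -m handwheel '[[-7,0,0,0],[-14,0,0,0],[-20,0,0,0],[-25,0,0,0],[-28,0,0,0],[-30,0,0,0],[-30,0,0,0],[-30,0,0,0]]'
```

```text
time: 5.1
eef_pos: [0.619, 0.0018, 0.2116]
tool_rot: [-0.16, 3.137, 0.001]
contact_force: [-0.1, 1.6, 0.1]
gripper_width: 0.0196
gripper_force: 15.0
time: 6.1
eef_pos: [0.6451, 0.0044, 0.2113]
tool_rot: [0.159, -3.128, -0.0]
contact_force: [-11.6, 0.1, 7.8]
gripper_width: 0.0201
gripper_force: 15.0
```

The lock moved 26 mm and met its stop, with 11.6 N at the wrist. I'll release and move over to the bolt.

```bash
python3 -m handwheel '[[3,0,0,0],[3,0,0,0],[3,0,0,0],[3,0,-30,0],[3,0,-60,0],[30,0,-60,0],[61,-4,-60,0],[61,-4,-60,0],[61,-4,-60,0],[61,-4,-60,0]]' 0.6 15
python3 - <<'E'
from h import *
p,R=pose(); s=snapshot('wrist')
y=R.as_matrix()[:,1]; print(p,'yaw',np.arctan2(-y[0],y[1]))
print(rel(p,R,(.5866,.0069,.221)))
for c in ['top','wrist']:
  if c=='top':snapshot(c)
  for q in ['lock_knob','bolt_tab','bolt_ear']:
    print(c,q,[(np.array(d['xyz']),round(d['conf'],2)) for d in place_of(q,c)[:2]])
E
```

```text
time: 7.35
eef_pos: [0.5895, -0.0056, 0.2714]
tool_rot: [-0.16, 3.137, -0.0]
contact_force: [-0.8, -0.6, -0.3]
gripper_width: 0.075
gripper_force: 0.0
[ 0.5895 -0.0056  0.2714] yaw 0.1018895020248587
[ 1.6873 12.7417 50.3845]
top lock_knob []
top bolt_tab [(array([ 0.5865, -0.0215,  0.2413]), 0.43)]
top bolt_ear [(array([0.5852, 0.0196, 0.2416]), 0.84)]
wrist lock_knob [(array([0.647 , 0.004 , 0.2314]), 0.91), (array([0.5395, 0.0557, 0.1226]), 0.56)]
wrist bolt_tab [(array([ 0.5869, -0.0181,  0.2402]), 0.69)]
wrist bolt_ear [(array([0.5866, 0.0161, 0.2406]), 0.56)]
```

```bash
python3 -m handwheel '[[1,13,0,0],[1,13,0,0],[1,13,25,0],[1,13,50,0],[1,13,50,0],[1,13,50,0]]'
python3 -m handwheel '[[0,0,0,0],[0,0,0,0],[0,0,0,0],[0,0,0,0],[0,0,0,0],[0,0,0,0],[0,0,0,0]]' -1 20
```

```text
time: 8.5
eef_pos: [0.5868, 0.0072, 0.2225]
tool_rot: [-0.16, 3.136, -0.0]
contact_force: [-1.0, -0.0, 0.5]
gripper_width: 0.0748
gripper_force: 0.0
time: 9.38
eef_pos: [0.5868, 0.0068, 0.2221]
tool_rot: [-0.16, 3.136, -0.002]
contact_force: [1.4, -4.5, 4.4]
gripper_width: 0.0293
gripper_force: 20.0
```

Grip width is 29.3 mm, so the bolt is fully drawn. I'll release and go over to the gate grip.

```bash
python3 -m handwheel '[[0,0,0,0],[0,0,0,0],[0,0,0,0],[0,0,-25,0],[0,0,-50,0],[15,-30,-50,0],[27,-66,-50,0],[27,-66,-50,0],[27,-66,-50,0],[27,-66,-50,0]]' 0.5 25
python3 - <<'E'
from h import *
p,R=pose(); s=snapshot('wrist'); save(s['color'],'w2.png',(60,300,100,400),2)
print(p); print(rel(p,R,(.5526,-.0566,.221)))
for q in ['bolt_tab','bolt_ear','catch_tab','gate_post','gate_hinge']:
    print(q,[(np.array(d['xyz']),round(d['conf'],2)) for d in place_of(q,'wrist')[:2]])
E
```

```text
time: 10.62
eef_pos: [0.5662, -0.0601, 0.2712]
tool_rot: [0.162, -3.137, -0.001]
contact_force: [-0.6, -0.7, 0.7]
gripper_width: 0.0703
gripper_force: 0.0
[ 0.5662 -0.0601  0.2712]
[13.1339  4.8375 50.2477]
bolt_tab [(array([ 0.6062, -0.0149,  0.1229]), 0.27)]
bolt_ear [(array([0.5864, 0.0153, 0.2411]), 0.62)]
catch_tab [(array([ 0.554 , -0.0805,  0.2425]), 0.78)]
gate_post [(array([ 0.5524, -0.0479,  0.2364]), 0.85), (array([0.5408, 0.0544, 0.2007]), 0.61)]
gate_hinge [(array([0.5388, 0.0569, 0.2017]), 0.96), (array([0.6425, 0.0045, 0.2348]), 0.51)]
```

View pics/w2.png

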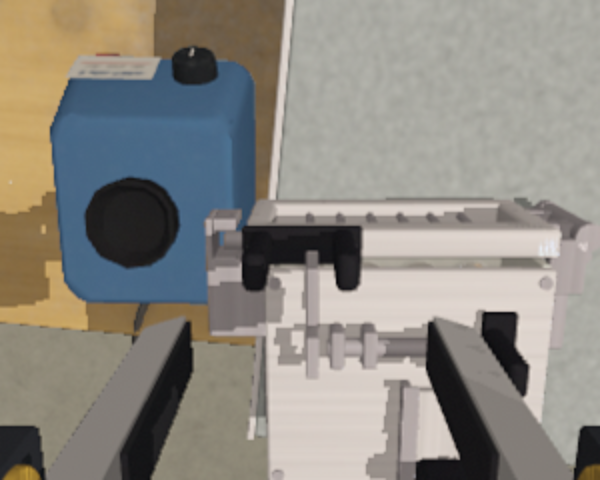

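The crop shows the catch tab (255,258) and post (347,258) with their black tops, and the bolt's tab is hidden behind the right finger. Descend and squeeze.

```bash
python3 -m handwheel '[[13,5,0,0],[13,5,0,0],[13,5,0,0],[13,5,25,0],[13,5,50,0],[13,5,50,0],[13,5,50,0]]'
python3 -m handwheel '[[0,0,0,0],[0,0,0,0],[0,0,0,0],[0,0,0,0],[0,0,0,0],[0,0,0,0],[0,0,0,0]]' -1 30
```

```text
time: 11.8
eef_pos: [0.5533, -0.0578, 0.2224]
tool_rot: [-0.16, 3.136, -0.001]
contact_force: [0.5, 0.5, -0.2]
gripper_width: 0.0705
gripper_force: 0.0
time: 12.68
eef_pos: [0.5532, -0.0571, 0.2223]
tool_rot: [-0.16, 3.136, 0.001]
contact_force: [-0.6, 1.7, 5.9]
gripper_width: 0.025
gripper_force: 30.1
```

Fully squeezed at 25 mm. Now swing along an arc, tool x = 113 sinθ and y = 113(1−cosθ), for 40°.

```bash
python3 -m handwheel '[[8,0,0,4],[16,1,0,8],[23.5,2.5,0,12],[31,4.5,0,16],[38.5,7,0,20],[46,10,0,24],[53,13,0,28],[60,17,0,32],[66.5,21.5,0,36],[72.5,26.5,0,40]]'
python3 - <<'E'
from h import *
p,R=pose(); y=R.as_matrix()[:,1]; print('yaw',np.arctan2(-y[0],y[1]))
s=snapshot('wrist'); print(sensors.sense()['wrist_torque'])
for q in ['catch_tab','gate_post','gate_hinge']:
    print(q,[(np.array(d['xyz']),round(d['conf'],2)) for d in place_of(q,'wrist')[:2]])
E
```

```text
time: 13.92
eef_pos: [0.4781, -0.0385, 0.2223]
tool_rot: [0.926, 3.001, -0.0]
contact_force: [1.0, -0.5, 3.5]
gripper_width: 0.0255
gripper_force: 30.1
yaw -0.5984143224266807
[-0.2826  0.2048 -0.1174]
catch_tab [(array([ 0.4689, -0.0469,  0.2427]), 0.61)]
gate_post [(array([ 0.4809, -0.0334,  0.2367]), 0.92), (array([ 0.6074, -0.0168,  0.1242]), 0.62)]
gate_hinge []
```

```bash
python3 -m handwheel '[[8,0,0,4],[16,1,0,8],[23.5,2.5,0,12],[31,4.5,0,16],[38.5,7,0,20],[46,10,0,24],[53,13,0,28],[60,17,0,32],[66.5,21.5,0,36],[71,25,0,39]]'
python3 -m handwheel '[[0,0,0,0],[0,0,0,0],[0,0,0,0],[0,0,0,0]]'
python3 - <<'E'
from h import *
p,R=pose(); y=R.as_matrix()[:,1]; print('yaw',np.arctan2(-y[0],y[1]))
h=np.array([.540,.0552]); d=p[:2]-h; print('gate',np.arctan2(-d[0],-d[1])+.1,np.hypot(*d))
s=snapshot('scene'); save(s['color'],'s2.png',(140,290,140,360),3)
print(sensors.sense()['wrist_torque'])
for q in ['lock_knob','bolt_tab','bolt_ear','catch_tab','gate_post','gate_frame','vial_green','cuvette_box']:
    print(q,[(np.array(d['xyz']),round(d['conf'],2)) for d in place_of(q,'scene')[:2]])
E
```

```text
time: 15.38
eef_pos: [0.4334, 0.0217, 0.2223]
tool_rot: [1.873, 2.52, -0.001]
contact_force: [-0.2, -1.0, 6.5]
gripper_width: 0.025
gripper_force: 30.1
time: 15.88
eef_pos: [0.4334, 0.0216, 0.2223]
tool_rot: [1.871, 2.522, -0.001]
contact_force: [0.6, -0.3, 6.0]
gripper_width: 0.0253
gripper_force: 30.1
yaw -1.2768520142384627
gate 1.3650780325458407 0.11174653838234173
[-0.3327  0.3691  0.0741]
lock_knob [(array([0.6444, 0.0047, 0.2248]), 0.72)]
bolt_tab [(array([ 0.5912, -0.0055,  0.244 ]), 0.52)]
bolt_ear [(array([0.586 , 0.0178, 0.2443]), 0.66)]
catch_tab [(array([0.4302, 0.0236, 0.2405]), 0.61)]
gate_post [(array([0.439 , 0.0293, 0.2371]), 0.71), (array([0.5411, 0.0568, 0.1308]), 0.54)]
gate_frame [(array([0.5395, 0.0554, 0.1276]), 0.83)]
vial_green [(array([ 0.3817, -0.0576,  0.1292]), 0.77)]
cuvette_box [(array([ 0.3986, -0.1636, -0.0002]), 0.69), (array([0.6444, 0.0036, 0.2279]), 0.32)]
```

View pics/s2.png

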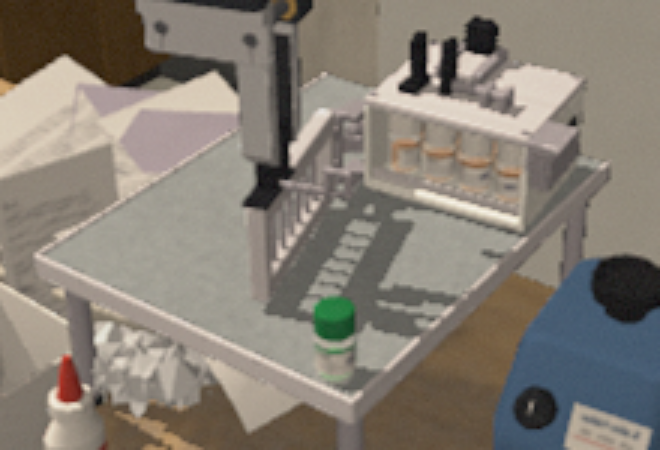

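The picture shows the gate (250–350, 110–300) standing wide open in the gripper, with tab and ear close together (415–450, 60). The vial (335,340) is undisturbed, and the gate is at about 1.37 rad.

```bash
python3 -c "
from rig import bot
print(bot.hand_in())"
```

```text
the job is handed in; nothing more can be done
None
```

The job is handed in: the lock is back at its end stop, the bolt is fully drawn, and the gate is held squeezed and steady at about 1.37 rad, with the vial and box where they were.

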